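Clear the rest zone of a laboratory hotplate and slide the bath pan over to it

TASK

The covered bath pan on the hotplate has been heated long enough. Take the blue-capped vial off the rest zone (single white ring) and stand it upright in an empty cell of the blue crate, then slide the pan sideways across the glass from the heating zone (double red ring) until its base is inside the white ring, without lifting or tipping it off the glass, and let go. Leave the other vials, the amber bottle and the timer where they are.

Things in the scene. Friction and masses are not known exactly. Their poses are not given: they have to be found in the camera images.
- hotplate: White bench hotplate, fixed, 122 mm deep (x) by 244 mm wide (y), flat black glass top 55 mm above its origin (centre of its underside, on the worktop). Its front (-x, two small black knobs) faces the robot. A wire shelf overhangs the glass, carried by two posts at the rear corners, so front and sides are open below it.
- shelf_front (a point): Middle of the wire shelf's front edge, 90 mm ahead of the hotplate's centre. Shelf wires lie 301 to 309 mm above the worktop, from here back over all the glass, 232 mm wide. A gripper pointing straight down does not fit under or close before it: come in from the front, the tool leaning back towards the robot by 25 to 35 degrees, and leave along the tool axis.
- heat_zone: Heating zone: a double red ring printed on the glass, radii 46 and 52 mm; origin at its centre, on the glass; axes as the hotplate's. It is the left or the right zone; the two zones lie 124 mm apart along the hotplate's y.
- rest_zone: Rest zone: a single white ring printed on the glass, radius 52 mm; origin at its centre, on the glass; axes as the hotplate's. The other of the two zones.
- pan: Round stainless bath pan, 80 mm diameter, 51 mm high, with a fixed lid whose black knob reaches 70 mm; about 0.3 kg; origin at the centre of its underside; z up. A straight level black handle, 14 mm wide and 16 mm high, points along its -x, roughly to the front, from 43 to 105 mm from the axis, centred 36 mm above the underside.
- pan_handle (a point): Grip point on the pan's handle: 77 mm from the pan's axis, mid-height of the handle (36 mm above the glass).
- blue_vial: Sample vial with blue cap, 23 mm diameter, 48 mm high, loose, standing on the rest zone at the start; origin at the centre of its underside, z up.
- crate: Blue plastic vial crate, fixed, 107 x 107 mm, 20 mm high, divided into 2 x 2 square cells 47 mm wide (walls 3 mm, floor 3 mm thick); origin at the centre of its underside. It may stand at any yaw. Two of its cells hold other vials.
- cell_0 (a point): Centre of a crate cell, on its floor.
- cell_1 (a point): Centre of a crate cell, on its floor.
- cell_2 (a point): Centre of a crate cell, on its floor.
- cell_3 (a point): Centre of a crate cell, on its floor.
- white_vial: Sample vial with white cap, same size as the blue one, upright in a crate cell; origin at the centre of its underside. To be left alone.
- red_vial: Sample vial with red cap, same size, upright in a crate cell; origin at the centre of its underside. To be left alone.
- amber_bottle: Amber reagent bottle with black cap, 66 mm diameter, 140 mm high, loose, standing right of the hotplate; origin at the centre of its underside. To be left alone.
- timer: Digital timer with three keys, 66 x 72 x 36 mm, loose, left of the hotplate; origin at the centre of its underside. To be left alone.
There are look-alikes about, which are no part of the job. What is shaped like the blue_vial but yellow is not meant.

How it is judged:
By the outcome, as a careful person would: the job done as asked, in the order asked, and still so for the second after the job is handed in, with the robot touching nothing.
It also fails if it takes over 64 s, if anything falls off the work surface, if the arm or the gripper's body presses on something with over 40 N, if the wrist force passes 120 N, or if a joint passes its speed limit or range.

ROBOT

A 6-joint arm with a two-finger parallel gripper is mounted at the origin on a cart in front of the work surface, level with it; the furniture and walls round the work are solid. World frame = base frame: x ahead of the robot, y to its left, z up, the work surface at z = 0. Lengths are in mm, angles in rad, forces in N, time in s.
With the tool pointing down it reaches from about 375 to 750 mm from the base axis. Payload 9 kg.
Tool frame: the origin (TCP) lies at the very end of the fingers, on their centre line; the grasp point (between the pads) lies robot.tcp_to_grasp behind it (robot.tcp_to_grasp is the distance from the TCP to the grasp point, in mm); z points along the fingers, y is the line along which they close (so a half turn about z gives the same grasp; the last joint's range is limited). The gripper opens to 85 mm and grips with 20 to 120 N. Pads are 22 mm wide; open, the fingers measure 114 mm over their backs; the gripper's body (76 mm by 85 mm) begins 54 mm behind the grasp point. The pads swing forward as they close: fully open they stand 13 mm farther back than shut.
Start: joints at [1.024, 0.104, 0.097, 1.564, 0, 1.353], TCP at [193.75, 567.889, 231.331] pointing down, gripper open.
Joint ranges: [-2.99, 2.99], [-0.84, 1.86], [-1.1, 1.16], [-1.84, 2.11], [-1.51, 1.56], [-3.14, 3.14]. Speed limits (rad/s): [2.22, 2.22, 2.57, 3.14, 3.14, 3.14].

INTERFACE

Orientations are given as a rotation vector (axis times angle).
In Python, from station import robot, eyes gives the robot as it stands.
- The arm moves only by the tool arm_command, never from a script. Its argument "targets" is a list of rows, each a list of 2 entries, a list of its own where there are three numbers: the shift along the tool's x, y, z in cm, then the turn, a rotation vector about the tool's x, y, z in rad. A call has 1 to 5 rows; each row is the pose to reach, as a shift and turn from the pose commanded when the call began, along the tool's axes at that moment; what a row does not reach only later rows make up. A row lasts 1/12 s, in which the tool goes at most 41.7 mm and 7.16 degrees, less where a joint would pass 70% of its speed; a pose out of reach is approached as far as the arm can. A call with a gripper value outside its range is refused whole. "jaw" is the opening, from -1 (shut) to 1 (fully open), set as the call begins (left out, the last holds). The fingers move at their own pace and stop on an object; the grip force is fixed at half the most. Time passes only in rows, so rows that repeat a pose let the fingers close. It gives the time, the measured TCP pose, the force, the opening and the grip force at its end, in the units of the state.
- robot.observe(): the state, without advancing time (a new reading comes with each control period).
- eyes.snapshot(name): name is "scene" or "top" or "wrist"; returns the picture (480x640x3 uint8, red, green, blue); there is no depth.
- eyes.camera_params(name): a dict with "camera_matrix" (3x3 intrinsics, pixels), "world_from_camera" (4x4, takes a point from camera to world coordinates). Camera axes: x right, y up, looking along -z (the intrinsics and any distortion apply to the point x, -y, -z); pixel columns grow to the right and rows downward; lengths in mm; the calibration is good to about 2 mm. A picture is of the moment at which its call begins: read the wrist's pose just before it. camera_params takes no time and is no camera call; for the wrist camera it gives the pose at the moment of the call.
- robot.hand_in(): hands the job in; it is judged then, once.
The state is a dict: "t": time; "qpos": joint angles; "dq": joint speeds; "tau": joint torques, N m; "ee_pos": TCP position; "tool_rot": TCP orientation; "contact_force": force on the tool from outside, world axes, zero at the start; "moment": the same for the moment, N m; "width": finger opening in mm; "grip_force": force on a finger pad.
Only numpy, scipy, OpenCV 4.12 (cv2) and the standard library are available. Lean on these libraries where they do the work, as an engineer would, in place of code of your own. Each camera call takes 0.05 s, during which the arm holds its last target. There are 200 camera calls.

## Working session

There is one attempt and no reset: what is moved stays moved. The work goes in short steps, Python scripts to look and compute and a tool call to move; the robot and the scene stay as the last step left them, time stands still between calls to the robot, and variables do not carry over. Pictures are saved under pics/ and viewed, at most 14 in all, crops included, and the job is handed in when it is done.

Besides the shell and the picture viewer there is one more tool, called in YAML: its name, and indented under it one key for each argument. arm_command: Moves the arm, as the interface text tells. Its arguments: {"type":"object","properties":{"targets":{"type":"array"},"jaw":{"type":"number"}},"required":["targets"]}

```bash
mkdir -p pics; ls
cat > h.py <<'E'
import numpy as np, cv2
from scipy.spatial.transform import Rotation as R
from station import robot, eyes
def snap(n,f):
    im=eyes.snapshot(n); cv2.imwrite('pics/'+f,im[:,:,::-1]); return im
def ray(n,u,v,P=None):
    P=P or eyes.camera_params(n); K=np.array(P['camera_matrix']); T=np.array(P['world_from_camera'])
    d=np.linalg.inv(K)@[u,v,1]; d=T[:3,:3]@(d*[1,-1,-1]); return T[:3,3],d
def onz(n,u,v,z,P=None):
    o,d=ray(n,u,v,P); return (o+d*(z-o[2])/d[2]).round(1)
def proj(n,p,P=None):
    P=P or eyes.camera_params(n); K=np.array(P['camera_matrix']); T=np.array(P['world_from_camera'])
    c=T[:3,:3].T@(np.array(p)-T[:3,3])*[1,-1,-1]; q=K@c; return (q[:2]/q[2]).round(1)
E
python3 - <<'E'
from h import *
snap('scene','s0.png');snap('top','t0.png')
s=robot.observe();print(s,robot.tcp_to_grasp)
for n in('scene','top'):
  P=eyes.camera_params(n);print(n,{k:np.array(v).round(2).tolist() for k,v in P.items()})
E
```

```text
pics
{'t': 0.1, 'qpos': array([1.02431100e+00, 1.04661083e-01, 9.65686884e-02, 1.56392841e+00,
       2.10722152e-05, 1.35311594e+00]), 'dq': array([-1.06006758e-03, -5.19139538e-05,  3.73789027e-03, -1.54455728e-03,
       -1.97446764e-04, -1.66014859e-03]), 'tau': array([ 7.88528501e-03, -5.58204961e+01,  5.04720712e+01,  1.29240775e-02,
       -2.02336059e-04,  3.26358486e-05]), 'ee_pos': array([193.56015368, 567.60195465, 230.59942806]), 'tool_rot': array([-5.14084141e-01, -3.09876226e+00,  1.77209446e-03]), 'contact_force': array([-0.04602113,  1.01359263, -0.20912798]), 'moment': array([-0.01656606, -0.00675271,  0.01662431]), 'grip_force': 0.0, 'width': 85.34367909815337} 18.700000000000003
scene {'camera_matrix': [[449.86, 0.0, 323.57], [0.0, 449.86, 239.72], [0.0, 0.0, 1.0]], 'world_from_camera': [[0.83, 0.38, -0.41, 155.7], [-0.56, 0.55, -0.61, -669.58], [-0.01, 0.74, 0.67, 787.29], [0.0, 0.0, 0.0, 1.0]]}
top {'camera_matrix': [[543.09, 0.0, 320.72], [0.0, 543.09, 233.06], [0.0, 0.0, 1.0]], 'world_from_camera': [[0.01, 1.0, -0.07, 452.62], [-1.0, 0.0, -0.01, -168.0], [-0.01, 0.07, 1.0, 1261.88], [0.0, 0.0, 0.0, 1.0]]}
```

View pics/s0.png

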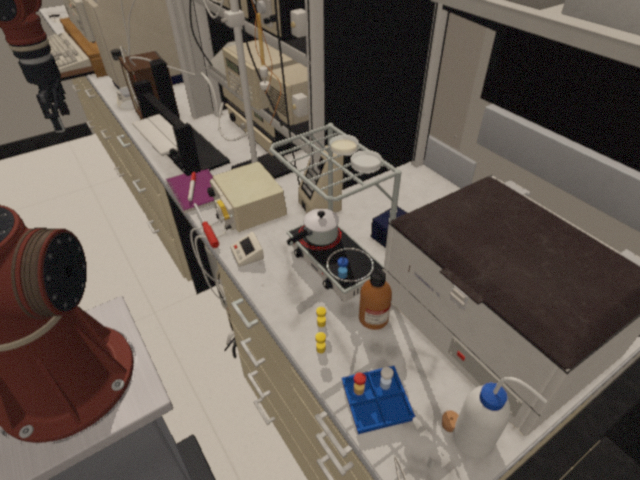

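View pics/t0.png

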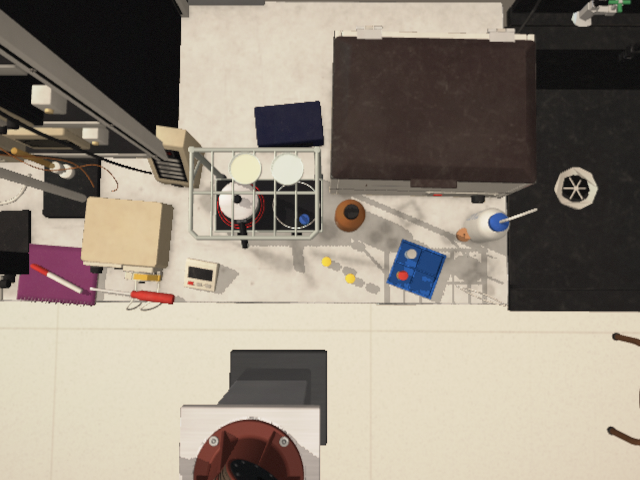

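Scene: pan at (321,229) on the red ring (left). The blue-capped vial at (343,265) is in the white ring (right). The shape look-alikes are yellow, at (321,316) and (321,342). The crate is at (378,400) with red (360,384) and white (386,378) vials. The blue vial fits because it is the only blue-capped one on the white ring. I'll confirm with an enlarged crop.

Run:
```python
from h import *
s=cv2.imread('pics/s0.png');t=cv2.imread('pics/t0.png')
a=cv2.resize(s[200:300,280:390],None,fx=3.6,fy=3.6,interpolation=3)
b=cv2.resize(t[140:260,180:330],None,fx=2.6,fy=2.6,interpolation=3)
c=cv2.resize(s[360:440,335:425],None,fx=3,fy=3,interpolation=3)
d=cv2.resize(t[230:305,380:455],None,fx=3,fy=3,interpolation=3)
o=np.zeros((600,800,3),np.uint8)
for im,x,y in((a,0,0),(b,400,0),(c,0,360),(d,400,320)):
  im=im[:600-y,:800-x]; o[y:y+im.shape[0],x:x+im.shape[1]]=im
cv2.imwrite('pics/c0.png',o)
def masks(im,x0,y0,x1,y1,lo,hi):
  h=cv2.cvtColor(im,cv2.COLOR_BGR2HSV)[y0:y1,x0:x1]; m=cv2.inRange(h,lo,hi)
  n,l,st,ce=cv2.connectedComponentsWithStats(m)
  return [(st[i].tolist(),(ce[i]+[x0,y0]).round(1).tolist()) for i in range(1,n) if st[i][4]>8]
print('vial s',masks(s,325,250,365,290,(95,100,60),(130,255,255)))
print('vial t',masks(t,290,205,320,235,(95,100,60),(130,255,255)))
for n,im,(x0,y0,x1,y1) in(('scene',s,(335,360,425,440)),('top',t,(380,235,455,305))):
  m=cv2.inRange(cv2.cvtColor(im,cv2.COLOR_BGR2HSV)[y0:y1,x0:x1],(95,120,40),(130,255,255))
  cs=max(cv2.findContours(m,0,2)[0],key=cv2.contourArea)
  r=cv2.minAreaRect(cs+np.array([x0,y0]));hull=cv2.convexHull(cs)
  e=cv2.approxPolyDP(hull,5,True)[:,0]+[x0,y0]
  print(n,r,[(p.tolist(),onz(n,*map(float,p),20)[:2].tolist()) for p in e])
```

```text
vial s [([12, 7, 12, 22, 190], [342.4, 266.7])]
vial t [([9, 9, 11, 11, 98], [304.0, 219.0])]
scene ((378.0, 398.4999694824219), (59.202396392822266, 58.790313720703125), 74.05460357666016) [([393, 367], [530.4, -347.7]), ([413, 416], [495.0, -442.5]), ([359, 432], [398.8, -411.3]), ([343, 378], [437.0, -312.1])]
top ((416.15753173828125, 268.74658203125), (46.69941711425781, 45.99717330932617), 20.556045532226562) [([402, 240], [530.4, -346.4]), ([445, 256], [494.2, -444.3]), ([430, 298], [398.7, -409.1]), ([387, 282], [434.4, -311.7])]
```

View pics/c0.png

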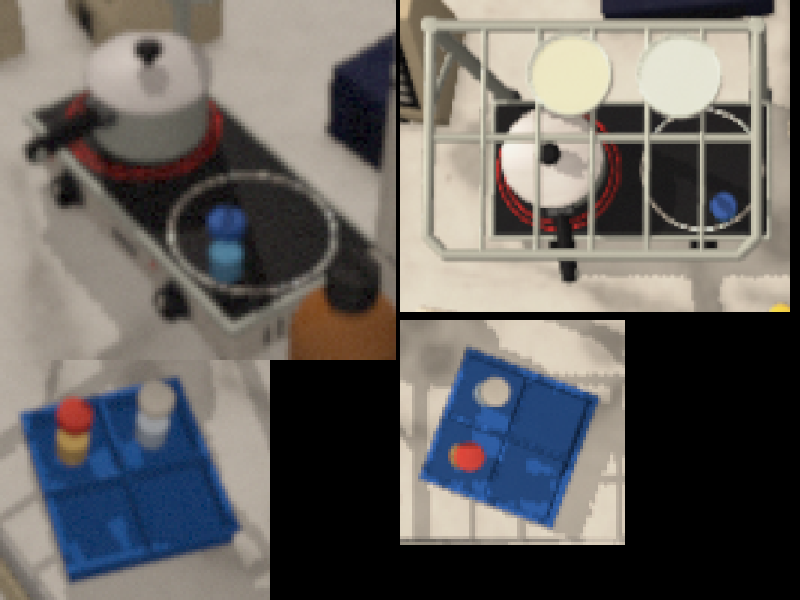

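The crop confirms the blue-capped vial (scene crop ~ (227,240)) in the white ring, with the pan in the red ring. The empty crate cells are the two on the right (-y).

Run:
```python
from h import *
s=cv2.imread('pics/s0.png');t=cv2.imread('pics/t0.png')
def tri(a,b):
  o1,d1=ray('scene',*a);o2,d2=ray('top',*b)
  k=np.linalg.lstsq(np.c_[d1,-d2],o2-o1,rcond=None)[0];p,q=o1+k[0]*d1,o2+k[1]*d2
  return ((p+q)/2).round(1),np.linalg.norm(p-q).round(1)
print('vial',tri((343,261.7),(304,219)),onz('scene',342.4,266.7,80),onz('top',304,219,102))
print('knob',tri((321.7,212.5),(236.9,198.8)),onz('scene',321.7,212.5,124),onz('top',236.9,198.8,124))
print('handle end',tri((291.1,241.7),(244.6,246.9)),'top:',onz('top',244.6,246.9,97),onz('top',242.3,220.8,97))
print('front corners',onz('scene',287,233.9,55),onz('scene',345.8,291.7,55))
print('top glass corners',[onz('top',180+(u-400)/2.6,140+v/2.6,55).tolist() for u,v in((495,103),(495,236),(770,103),(770,236))])
# ring fit in both
for n,im,(x0,y0,x1,y1) in(('scene',s,(322,244,378,284)),('top',t,(268,178,322,232))):
  h=cv2.cvtColor(im,cv2.COLOR_BGR2HSV)[y0:y1,x0:x1];m=(h[...,2]>100)&(h[...,1]<60)
  p=np.argwhere(m)[:,::-1]+[x0,y0]; w=np.array([onz(n,*map(float,q),55)[:2] for q in p])
  g=onz(n,350,264.2,55)[:2] if n=='scene' else onz(n,295.5,204.8,55)[:2]
  for i in range(8):
    r=np.hypot(*(w-g).T);k=abs(r-52)<(14-1.5*i); a=w[k]; 
    v=(a-g)/np.hypot(*(a-g).T)[:,None]; g=g+np.linalg.lstsq(v,np.hypot(*(a-g).T)-52,rcond=None)[0]
  print(n,'ring',g.round(1),k.sum())
print('bottle',onz('top',349,213,120),onz('scene',377,277,140))
P=[(128,140+0)]
print('shelf front top view',[onz('top',180+(u-400)/2.6,140+v/2.6,305).tolist() for u,v in((440,257),(755,252))])
```

```text
vial (array([ 570.1, -125.1,  101.3]), np.float64(1.5)) [ 573.4 -120.4   80. ] [ 569.4 -124.8  102. ]
knob (array([610.1,  15.8, 125.1]), np.float64(2.0)) [611.8  16.5 124. ] [609.4  16.6 124. ]
handle end (array([512.4,   1.2,  94.3]), np.float64(7.4)) top: [509.1   2.6  97. ] [565.4   8.5  97. ]
front corners [542.3  67.2  55. ] [ 550.2 -165.6   55. ]
top glass corners [[662.2, 74.3, 55.0], [546.9, 72.0, 55.0], [663.1, -163.5, 55.0], [547.9, -164.0, 55.0]]
scene ring [ 607.6 -102.9] 130
top ring [ 606.4 -104.2] 306
bottle [ 580.7 -220.5  120. ] [ 577.1 -228.2  140. ]
shelf front top view [[512.8, 59.5, 305.0], [517.2, -154.7, 305.0]]
```

Planned: swing round the base in a ~480 mm arc with the tool down, then tilt in front of the shelf. First leg, jaw partly shut so it clears the bottle.

arm_command:
  targets:
    - [[-3.1,-2.4,-0.4],[0,0,0]]
    - [[-6.1,-4.8,-0.8],[0,0,0]]
    - [[-9.2,-7.2,-1.2],[0,0,0]]
    - [[-12.2,-9.6,-1.5],[0,0,0]]
    - [[-15.3,-12,-1.9],[0,0,0]]
  jaw: 0.2

```text
t: 0.52
ee_pos: [300.0, 403.3, 250.0]
tool_rot: [-0.513, -3.099, 0.001]
contact_force: [1.3, 0.3, 0.7]
width: 51.1
grip_force: 0.0
```

```bash
cat >> h.py <<'E'
def pose(yaw,tilt):  # tool y = world y turned by yaw, tool z leans forward by tilt (deg)
    t=np.radians(tilt); z=np.array([np.sin(t),0,-np.cos(t)]); y=np.array([0,1.,0])
    return R.from_euler('z',yaw)*R.from_matrix(np.c_[np.cross(y,z),y,z])
def plan(*wp):
    s=robot.observe(); p=np.array(s['ee_pos']); r=R.from_rotvec(s['tool_rot'])
    print('t',round(s['t'],2),'tcp',p.round(1),'F',s['contact_force'].round(1),'w',round(s['width'],1),'q',s['qpos'].round(2))
    for g,q in wp:   # g: grasp point, q: orientation
        tcp=np.array(g)+robot.tcp_to_grasp*q.as_matrix()[:,2]
        d=r.inv().apply(tcp-p)/10; print('shift cm',d.round(2),'turn',(r.inv()*q).as_rotvec().round(3),'dist',np.linalg.norm(d).round(1))
E
python3 -c "
from h import *
plan()"
```

```text
t 0.52 tcp [300.  403.3 250. ] F [1.3 0.3 0.7] w 51.1 q [ 0.67 -0.19 -0.15  1.61  0.    1.  ]
```

arm_command:
  targets:
    - [[-2.7,-2.9,-0.3],[0,0,0]]
    - [[-5.4,-5.8,-0.6],[0,0,0]]
    - [[-8,-8.7,-0.9],[0,0,0]]
    - [[-10.7,-11.6,-1.2],[0,0,0]]
    - [[-13.4,-14.5,-1.5],[0,0,0]]

```text
t: 0.93
ee_pos: [380.0, 222.7, 265.3]
tool_rot: [0.514, 3.099, 0.0]
contact_force: [1.2, 0.6, 1.0]
width: 50.9
grip_force: 0.0
```

arm_command:
  targets:
    - [[-2.2,-3.3,-0.3],[0,0,0]]
    - [[-4.4,-6.5,-0.6],[0,0,0]]
    - [[-6.5,-9.8,-0.9],[0,0,0]]
    - [[-8.7,-13.1,-1.2],[0,0,0]]
    - [[-10.9,-16.4,-1.5],[0,0,0]]

```text
t: 1.35
ee_pos: [429.9, 32.1, 280.3]
tool_rot: [0.514, 3.099, 0.0]
contact_force: [0.6, 0.8, 0.4]
width: 51.3
grip_force: 0.0
```

arm_command:
  targets:
    - [[-1.7,-3.7,0.2],[0,0,0]]
    - [[-3.3,-7.3,0.5],[0,0,0]]
    - [[-5,-11,0.7],[0,0,0]]
    - [[-6.6,-14.6,1],[0,0,0]]
    - [[-6.6,-14.6,1],[0,0,0]]

```text
t: 1.77
ee_pos: [445.0, -131.2, 268.6]
tool_rot: [-0.523, -3.096, 0.001]
contact_force: [0.7, -0.3, -0.2]
width: 51.1
grip_force: 0.0
```

Run:
```python
from h import *
q=pose(0,33); v=np.array([570,-125,97]); z=q.as_matrix()[:,2]
plan((v-190*z,q))
```

```text
t 1.77 tcp [ 445.  -131.2  268.6] F [ 0.7 -0.3 -0.2] w 51.1 q [-0.57 -0.3  -0.21  1.66 -0.   -0.23]
shift cm [-2.8   1.63  2.79] turn [-0.097 -0.572 -0.325] dist 4.3
```

arm_command:
  targets:
    - [[-0.6,0.3,0.6],[-0.02,-0.11,-0.065]]
    - [[-1.1,0.6,1.1],[-0.04,-0.22,-0.13]]
    - [[-1.7,1,1.7],[-0.06,-0.33,-0.19]]
    - [[-2.2,1.3,2.2],[-0.08,-0.44,-0.25]]
    - [[-2.8,1.6,2.8],[-0.09,-0.55,-0.31]]

```text
t: 2.18
ee_pos: [492.7, -126.5, 242.0]
tool_rot: [0.019, 2.624, 0.022]
contact_force: [0.3, 1.0, -0.6]
width: 51.2
grip_force: 0.0
```

arm_command:
  targets:
    - [[0,0,0],[0,0,0]]
    - [[0,0,0],[0,0,0]]

```text
t: 2.35
ee_pos: [492.6, -128.1, 244.6]
tool_rot: [0.026, 2.625, 0.016]
contact_force: [-0.6, 0.2, 0.7]
width: 51.3
grip_force: 0.0
```

Run:
```python
from h import *
q=pose(0,33); v=np.array([570,-125,97]); z=q.as_matrix()[:,2]
plan((v-190*z,q),(v,q))
P=eyes.camera_params('wrist');im=snap('wrist','w1.png')
print(proj('wrist',[570,-125,103],P),proj('wrist',[570,-125,55],P),proj('wrist',[570+11.5,-125,103],P))
h=cv2.cvtColor(im,cv2.COLOR_RGB2HSV);m=cv2.inRange(h,(95,100,60),(130,255,255))
n,l,st,ce=cv2.connectedComponentsWithStats(m)
for i in range(1,n):
  if st[i][4]>60: print(st[i],ce[i].round(1))
```

```text
t 2.35 tcp [ 492.6 -128.1  244.6] F [-0.6  0.2  0.7] w 51.3 q [-0.72 -0.84 -0.71  1.3   0.34 -0.64]
shift cm [ 1.59  0.28 -0.44] turn [ 0.006 -0.059 -0.022] dist 1.7
shift cm [ 0.46  0.18 18.53] turn [ 0.006 -0.059 -0.022] dist 18.5
[323.8 214. ] [322.6 174.2] [324.  225.8]
[   0    0   51  118 4282] [26.5 58.1]
[ 311  167   31   60 1498] [325.7 197.3]
[373 317  18  13  74] [380.7 323. ]
[350 320  25  14 132] [362.2 326.3]
```

View pics/w1.png

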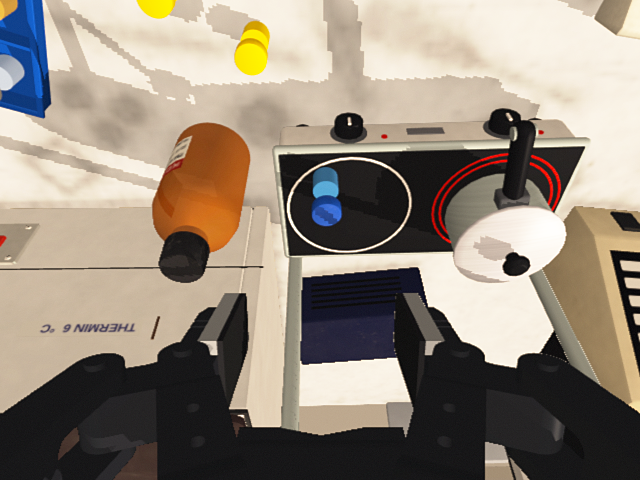

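Wrist view: vial cap at (326,211), predicted (324,214), so the estimate is good to ~2 mm (use y = -123.5). Joint 2 is near its limit here, so I'll keep 30° tilt and go in.

Run:
```python
from h import *
q=pose(0,30); v=np.array([570.5,-123.5,97]); z=q.as_matrix()[:,2]
plan((v-80*z,q),(v,q))
```

```text
t 2.4 tcp [ 493.  -128.1  246.4] F [-0.5  0.3  0.7] w 51.4 q [-0.72 -0.84 -0.71  1.3   0.34 -0.63]
shift cm [ 0.71  0.38 10.69] turn [ 0.005 -0.005 -0.021] dist 10.7
shift cm [ 0.66  0.34 18.69] turn [ 0.005 -0.005 -0.021] dist 18.7
```

arm_command:
  targets:
    - [[0.3,0.1,3.5],[0,0,0]]
    - [[0.5,0.3,7],[0,0,-0.02]]
    - [[0.7,0.4,10.7],[0,0,-0.02]]
    - [[0.7,0.4,10.7],[0,0,-0.02]]
    - [[0.7,0.4,10.7],[0,0,-0.02]]

```text
t: 2.82
ee_pos: [540.3, -122.0, 149.5]
tool_rot: [-0.005, 2.624, 0.01]
contact_force: [-0.1, 0.1, 0.6]
width: 51.3
grip_force: 0.0
```

Run:
```python
from h import *
q=pose(0,30); v=np.array([570.5,-123.5,97]); z=q.as_matrix()[:,2]
plan((v-80*z,q),(v,q))
```

```text
t 2.82 tcp [ 540.3 -122.   149.5] F [-0.1  0.1  0.6] w 51.3 q [-0.63 -0.71 -0.82  1.04  0.3  -0.57]
shift cm [ 0.01 -0.15 -0.07] turn [ 0.008 -0.006  0.001] dist 0.2
shift cm [-0.04 -0.21  7.93] turn [ 0.008 -0.006  0.001] dist 7.9
```

arm_command:
  targets:
    - [[0,-0.2,3],[0,0,0]]
    - [[0,-0.2,5.5],[0,0,0]]
    - [[0,-0.2,7.9],[0,0,0]]
    - [[0,-0.2,7.9],[0,0,0]]
    - [[0,-0.2,7.9],[0,0,0]]

```text
t: 3.23
ee_pos: [580.2, -124.9, 83.2]
tool_rot: [-0.004, 2.622, 0.007]
contact_force: [0.2, -0.6, 1.0]
width: 51.3
grip_force: 0.0
```

arm_command:
  targets:
    - [[0,0,0],[0,0,0]]
    - [[0,0,0],[0,0,0]]
    - [[0,0,0],[0,0,0]]
    - [[0,0,0],[0,0,0]]
    - [[0,0,0],[0,0,0]]
  jaw: -1

```text
t: 3.65
ee_pos: [581.2, -125.7, 84.5]
tool_rot: [-0.005, 2.618, 0.005]
contact_force: [-2.8, 1.3, 7.9]
width: 20.2
grip_force: 58.6
```

Run:
```python
from h import *
q=pose(0,30); v=np.array([570.5,-123.5,97]); z=q.as_matrix()[:,2]
plan((v,q))
a=snap('wrist','w2.png')
```

```text
t 3.65 tcp [ 581.2 -125.7   84.5] F [-2.8  1.3  7.9] w 20.2 q [-0.58 -0.53 -0.83  0.83  0.28 -0.52]
shift cm [0.3  0.22 0.25] turn [0.004 0.    0.002] dist 0.4
```

View pics/w2.png

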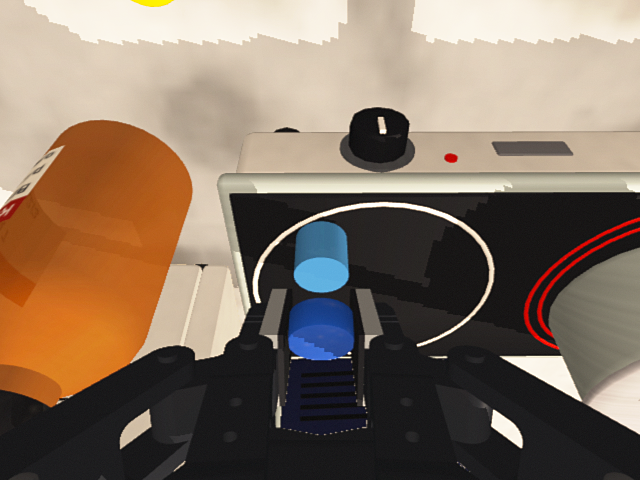

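Grip holds (58.6 N at the neck, vial upright at about (321,290) in the picture). Retreat along the tool axis, and measure the crate's two vials.

arm_command:
  targets:
    - [[0,0,-2],[0,0,0]]
    - [[0,0,-5],[0,0,0]]
    - [[0,0,-8],[0,0,0]]
    - [[0,0,-11],[0,0,0]]
    - [[0,0,-13],[0,0,0]]

```text
t: 4.12
ee_pos: [514.8, -125.9, 198.2]
tool_rot: [-0.005, 2.618, 0.004]
contact_force: [0.6, 0.3, 0.0]
width: 20.4
grip_force: 58.7
```

Run:
```python
from h import *
s=cv2.imread('pics/s0.png');t=cv2.imread('pics/t0.png')
def cen(im,box,lo,hi):
  x0,y0,x1,y1=box;m=cv2.inRange(cv2.cvtColor(im,cv2.COLOR_BGR2HSV)[y0:y1,x0:x1],lo,hi)
  n,l,st,ce=cv2.connectedComponentsWithStats(m);i=1+st[1:,4].argmax();return st[i],ce[i]+[x0,y0]
for nm,lo,hi in(('red',(0,150,80),(6,255,255)),('white',(0,0,110),(180,70,255))):
  for n,im,b in(('scene',s,(350,362,398,400)),('top',t,(394,245,418,284))):
    st,c=cen(im,b,lo,hi);print(nm,n,st,c.round(1),onz(n,*c,46))
q=pose(0,30); plan((np.array([478,-411,97+110.]),q),(np.array([478,-411,48.]),q))
```

```text
red scene [ 5 11 10 12 96] [359.4 378.4] [ 451.7 -341.8   46. ]
red top [ 4 27 10  8 59] [402.6 275.3] [ 450.  -343.5   46. ]
white scene [  0   0  48  27 612] [375.2 369.9] [ 486.5 -344.5   46. ]
white top [11  4 12 10 99] [410.6 253.7] [ 498.1 -361.7   46. ]
t 4.12 tcp [ 514.8 -125.9  198.2] F [0.6 0.3 0. ] w 20.4 q [-0.68 -0.81 -0.78  1.17  0.32 -0.61]
shift cm [  2.82 -28.5   -0.84] turn [ 0.004 -0.     0.002] dist 28.6
shift cm [ 10.76 -28.53  12.94] turn [ 0.004 -0.     0.002] dist 33.1
```

arm_command:
  targets:
    - [[0.2,-3,-0.1],[0,0,0]]
    - [[0.5,-7,-0.3],[0,0,0]]
    - [[0.8,-11,-0.5],[0,0,0]]
    - [[1.1,-15,-0.7],[0,0,0]]
    - [[1.4,-19,-0.8],[0,0,0]]

```text
t: 4.53
ee_pos: [499.5, -318.1, 195.0]
tool_rot: [-0.004, 2.62, 0.004]
contact_force: [-0.2, 0.6, 0.5]
width: 19.9
grip_force: 58.8
```

arm_command:
  targets:
    - [[0.3,-3.5,-0.1],[0,0,0]]
    - [[0.5,-6.5,-0.3],[0,0,0]]
    - [[0.7,-9.7,-0.4],[0,0,0]]
    - [[0.7,-9.7,-0.4],[0,0,0]]
    - [[0.7,-9.7,-0.4],[0,0,0]]

```text
t: 4.95
ee_pos: [491.6, -414.2, 192.9]
tool_rot: [-0.001, 2.622, 0.008]
contact_force: [0.1, 0.6, -0.2]
width: 20.3
grip_force: 58.9
```

Run:
```python
from h import *
q=pose(0,30); plan((np.array([478.5,-413,110.]),q),(np.array([478.5,-413,50.]),q))
s=snap('scene','s1.png')
h=cv2.cvtColor(s,cv2.COLOR_RGB2HSV)
cv2.imwrite('pics/c1.png',cv2.resize(s[270:450,300:440,::-1],None,fx=3,fy=3,interpolation=3))
```

```text
t 4.95 tcp [ 491.6 -414.2  192.9] F [ 0.1  0.6 -0.2] w 20.3 q [-1.13 -0.18 -0.33  1.19  0.47 -1.07]
shift cm [5.25 0.07 8.41] turn [ 0.006 -0.004 -0.001] dist 9.9
shift cm [ 8.22  0.04 13.62] turn [ 0.006 -0.004 -0.001] dist 15.9
```

View pics/c1.png

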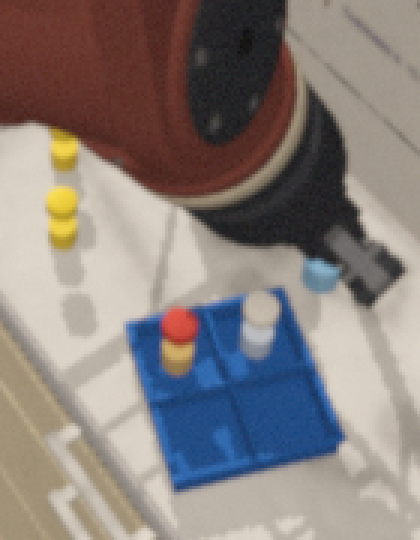

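The vial hangs in the jaws at crop (322,278), upright. The target is the empty cell at crop (285,410). Descending.

arm_command:
  targets:
    - [[1.8,0.1,2.8],[0,0,0]]
    - [[3.5,0.1,5.6],[0,0,0]]
    - [[5.2,0.1,8.4],[0,0,0]]
    - [[6.6,0,10.8],[0,0,0]]
    - [[6.6,0,10.8],[0,0,0]]

```text
t: 5.42
ee_pos: [487.2, -407.5, 60.5]
tool_rot: [-0.003, 2.626, 0.017]
contact_force: [-0.8, 1.9, -1.4]
width: 19.9
grip_force: 58.9
```

Run:
```python
from h import *
q=pose(0,30); plan((np.array([478.5,-413,50.]),q))
s=snap('scene','s2.png')
g=robot.observe()['ee_pos'];print('pred base',proj('scene',[g[0]-10,g[1],g[2]+16-45.7]))
h=cv2.cvtColor(s,cv2.COLOR_RGB2HSV)[330:420,360:440]
m=cv2.inRange(h,(90,60,140),(106,255,255));n,l,st,ce=cv2.connectedComponentsWithStats(m)
for i in range(1,n):
  if st[i][4]>15:print(st[i]+[360,330,0,0,0])
cv2.imwrite('pics/c2.png',cv2.resize(s[320:450,320:440,::-1],None,fx=4,fy=4,interpolation=3))
```

```text
t 5.42 tcp [ 487.2 -407.5   60.5] F [-0.8  1.9 -1.4] w 19.9 q [-1.13 -0.12 -0.52  0.95  0.47 -1.08]
shift cm [ 1.26 -0.59  2.34] turn [ 0.013 -0.008 -0.001] dist 2.7
pred base [394.  402.4]
```

View pics/c2.png

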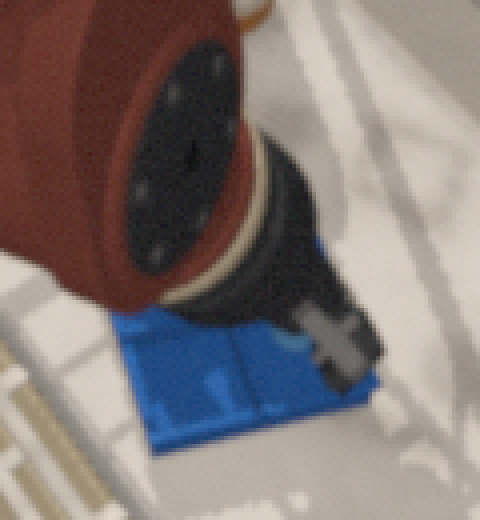

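The vial's foot is at crop (293,345), as predicted. The tool is 6 mm off in y, so I'll let it settle.

arm_command:
  targets:
    - [[0,0,0],[0,0,0]]
    - [[0,0,0],[0,0,0]]

```text
t: 5.63
ee_pos: [489.8, -413.1, 69.5]
tool_rot: [-0.006, 2.62, 0.003]
contact_force: [-1.4, -0.4, -0.2]
width: 20.2
grip_force: 58.9
```

Run:
```python
from h import *
q=pose(0,30); plan((np.array([478.5,-412,50.]),q))
```

```text
t 5.63 tcp [ 489.8 -413.1   69.5] F [-1.4 -0.4 -0.2] w 20.2 q [-1.13 -0.12 -0.51  0.95  0.47 -1.08]
shift cm [1.95 0.11 3.  ] turn [ 0.003 -0.002  0.004] dist 3.6
```

arm_command:
  targets:
    - [[0.7,0.1,1],[0,0,0]]
    - [[1.3,0.1,2],[0,0,0]]
    - [[1.7,0.1,2.6],[0,0,0]]
    - [[1.9,0.1,2.9],[0,0,0]]
    - [[1.9,0.1,2.9],[0,0,0]]

```text
t: 6.05
ee_pos: [487.3, -411.0, 32.5]
tool_rot: [-0.004, 2.619, 0.008]
contact_force: [-4.5, 5.6, 12.8]
width: 20.0
grip_force: 60.3
```

arm_command:
  targets:
    - [[0,0,0],[0,0,0]]
    - [[0,0,0],[0,0,0]]

```text
t: 6.22
ee_pos: [487.3, -411.0, 32.5]
tool_rot: [-0.004, 2.62, 0.008]
contact_force: [-3.4, 4.6, 12.1]
width: 20.2
grip_force: 60.2
```

Run:
```python
from h import *
q=pose(0,30); plan((np.array([478.5,-412,48.7]),q))
```

```text
t 6.22 tcp [ 487.3 -411.    32.5] F [-3.4  4.6 12.1] w 20.2 q [-1.13 -0.09 -0.54  0.88  0.47 -1.08]
shift cm [-0.05 -0.1   0.03] turn [ 0.007 -0.002  0.002] dist 0.1
```

Vertical contact came at the predicted height, so the vial is seated on the cell floor. Release partly, back out along the tool axis.

arm_command:
  targets:
    - [[0,0,0],[0,0,0]]
    - [[0,0,0],[0,0,0]]
    - [[0,0,0],[0,0,0]]
    - [[0,0,0],[0,0,0]]
  jaw: -0.2

```text
t: 6.55
ee_pos: [486.5, -410.6, 30.9]
tool_rot: [-0.004, 2.622, 0.009]
contact_force: [-0.6, -0.5, -0.6]
width: 34.1
grip_force: 0.0
```

arm_command:
  targets:
    - [[0,0,-1],[0,0,0]]
    - [[0,0,-3],[0,0,0]]
    - [[0,0,-6],[0,0,0]]
    - [[0,0,-10],[0,0,0]]
    - [[0,0,-13],[0,0,0]]

```text
t: 6.97
ee_pos: [421.1, -411.6, 147.0]
tool_rot: [-0.005, 2.621, 0.007]
contact_force: [-0.0, -1.4, 0.9]
width: 33.8
grip_force: 0.0
```

Run:
```python
from h import *
plan()
s=snap('scene','s3.png');w=snap('wrist','w3.png');t=snap('top','t3.png')
o=np.zeros((600,800,3),np.uint8)
o[:390,:420]=cv2.resize(s[320:450,310:450],None,fx=3,fy=3,interpolation=3)[:,:,::-1]
o[:300,440:740]=cv2.resize(t[225:325,370:470],None,fx=3,fy=3,interpolation=3)[:,:,::-1]
o[320:,430:750]=cv2.resize(w,(320,240))[:,:,::-1][:280] if 0 else np.pad(cv2.resize(w,(320,240))[:,:,::-1],((0,40),(0,0),(0,0)))
cv2.imwrite('pics/c3.png',o)
```

```text
t 6.97 tcp [ 421.1 -411.6  147. ] F [-0.  -1.4  0.9] w 33.8 q [-1.26 -0.28 -0.5   1.19  0.49 -1.22]
```

View pics/c3.png

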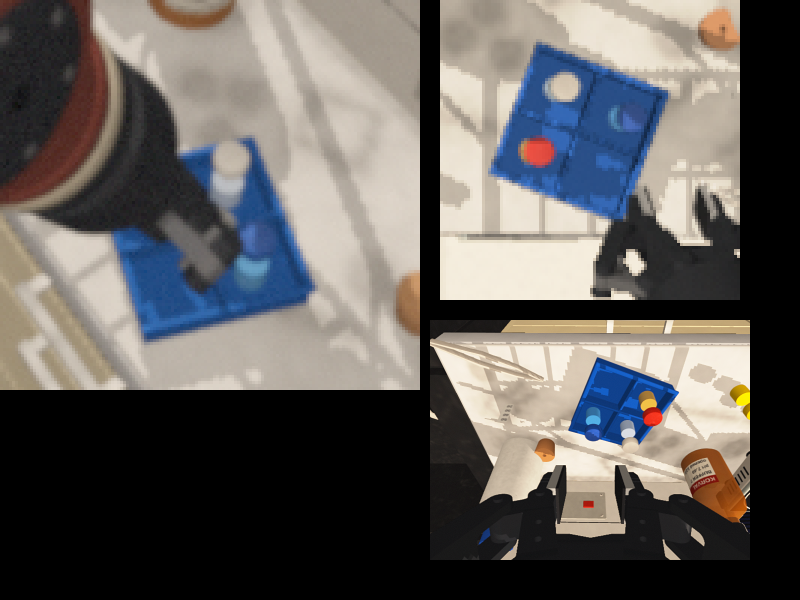

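The blue vial stands upright in the empty cell next to the white one (top crop (627,117)). Now go to the pan handle: tilt 25°, yaw to match the handle.

Run:
```python
from h import *
q=pose(0.134,25); z=q.as_matrix()[:,2]*18.7
plan((np.array([450,-240,210])-z,q),(np.array([505,-60,195])-z,q))
```

```text
t 7.12 tcp [ 421.7 -413.7  147.8] F [-0.2  0.3 -0.4] w 34.0 q [-1.26 -0.28 -0.5   1.18  0.49 -1.22]
shift cm [-5.6  17.36 -3.96] turn [-0.06   0.085 -0.117] dist 18.7
shift cm [-9.66 35.34  0.11] turn [-0.06   0.085 -0.117] dist 36.6
```

arm_command:
  targets:
    - [[-1.1,3.5,-0.8],[-0.01,0.02,-0.02]]
    - [[-2.2,7,-1.6],[-0.02,0.03,-0.05]]
    - [[-3.4,10.4,-2.4],[-0.04,0.05,-0.07]]
    - [[-4.5,13.9,-3.2],[-0.05,0.07,-0.09]]
    - [[-5.6,17.4,-4],[-0.06,0.085,-0.117]]

```text
t: 7.53
ee_pos: [449.8, -236.0, 207.2]
tool_rot: [-0.183, 2.703, 0.049]
contact_force: [1.0, -0.7, -0.7]
width: 34.1
grip_force: 0.0
```

Run:
```python
from h import *
q=pose(0.134,25); z=q.as_matrix()[:,2]*18.7
plan((np.array([505,-60,195])-z,q))
```

```text
t 7.53 tcp [ 449.8 -236.   207.2] F [ 1.  -0.7 -0.7] w 34.1 q [-0.99 -0.59 -0.59  1.37  0.39 -1.08]
shift cm [-6.58 16.67  4.5 ] turn [ 0.006 -0.003 -0.   ] dist 18.5
```

arm_command:
  targets:
    - [[-1.3,3.3,0.9],[0,0,0]]
    - [[-2.6,6.6,1.8],[0,0,0]]
    - [[-3.9,10,2.7],[0,0,0]]
    - [[-5.2,13.3,3.6],[0,0,0]]
    - [[-6.6,16.7,4.5],[0,0,0]]

```text
t: 7.95
ee_pos: [505.4, -59.7, 194.4]
tool_rot: [-0.182, 2.702, 0.047]
contact_force: [1.1, -0.6, 0.1]
width: 34.3
grip_force: 0.0
```

arm_command:
  targets:
    - [[0,0,0],[0,0,0]]
    - [[0,0,0],[0,0,0]]
  jaw: 0

```text
t: 8.12
ee_pos: [505.5, -58.6, 194.4]
tool_rot: [-0.19, 2.702, 0.049]
contact_force: [-0.3, -0.0, -0.2]
width: 42.8
grip_force: 0.0
```

Run:
```python
from h import *
q=pose(0.134,25); z=q.as_matrix()[:,2]
plan((np.array([533.7,5.7,91])-60*z,q))
P=eyes.camera_params('wrist');w=snap('wrist','w4.png')
np.save('P4.npy',P,allow_pickle=True)
c=np.array([610,16]);u=np.array([-.991,-.134])
for d,zz in((0,125),(48,99),(77,99),(105,99)): print(d,proj('wrist',[*(c+u*d),zz],P))
```

```text
t 8.12 tcp [505.5 -58.6 194.4] F [-0.3 -0.  -0.2] w 42.8 q [-0.54 -0.75 -0.73  1.25  0.27 -0.64]
shift cm [1.02 5.95 6.84] turn [ 0.008 -0.002  0.004] dist 9.1
0 [411.2 345.2]
48 [415.1 264.1]
77 [422.3 227.8]
105 [430.4 187.3]
```

View pics/w4.png

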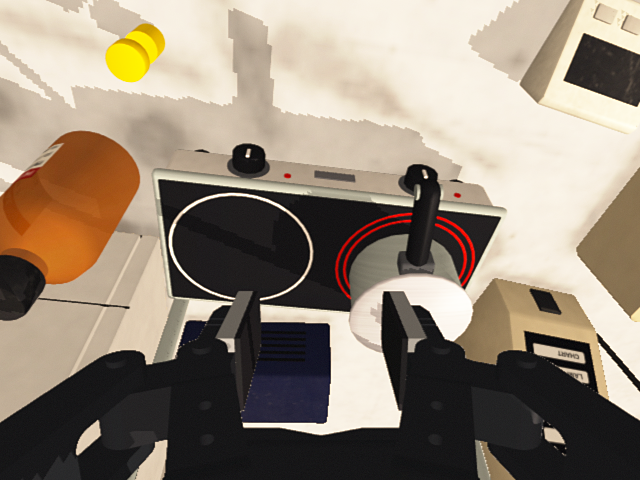

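Wrist view: handle from (428,185) to (417,258), the estimate projects within 2–4 px. Go in.

arm_command:
  targets:
    - [[0.3,2,2],[0,0,0]]
    - [[0.6,4,4.2],[0,0,0]]
    - [[1,6,6.8],[0,0,0]]
    - [[1,6,6.8],[0,0,0]]
    - [[1,6,6.8],[0,0,0]]

```text
t: 8.58
ee_pos: [515.7, 0.6, 127.7]
tool_rot: [-0.182, 2.704, 0.048]
contact_force: [-0.1, 0.4, 0.1]
width: 42.6
grip_force: 0.0
```

Run:
```python
from h import *
q=pose(0.134,25)
plan((np.array([533.7,5.7,91]),q))
P=np.load('P4.npy',allow_pickle=True).item()
w=cv2.imread('pics/w4.png')
h=cv2.cvtColor(w,cv2.COLOR_BGR2HSV)[180:310,155:340];m=(h[...,2]>150)&(h[...,1]<60)
p=np.argwhere(m)[:,::-1]+[155,180];W=np.array([onz('wrist',*map(float,x),55,P)[:2] for x in p])
g=np.array([607,-103.5])
for i in range(8):
  r=np.hypot(*(W-g).T);a=W[abs(r-52)<10-i];v=(a-g)/np.hypot(*(a-g).T)[:,None];g=g+np.linalg.lstsq(v,np.hypot(*(a-g).T)-52,rcond=None)[0]
print('ring',g,len(a))
```

```text
t 8.58 tcp [515.7   0.6 127.7] F [-0.1  0.4  0.1] w 42.6 q [-0.38 -0.77 -0.86  1.1   0.21 -0.48]
shift cm [-0.15  0.23  5.98] turn [ 0.006 -0.004 -0.001] dist 6.0
ring [ 598.10461548 -111.2245845 ] 870
```

arm_command:
  targets:
    - [[-0.1,0.2,2.5],[0,0,0]]
    - [[-0.1,0.2,4.5],[0,0,0]]
    - [[-0.1,0.2,6],[0,0,0]]
    - [[-0.1,0.2,6],[0,0,0]]

```text
t: 8.92
ee_pos: [542.0, 5.0, 73.7]
tool_rot: [-0.179, 2.704, 0.047]
contact_force: [-0.9, 0.4, -0.7]
width: 42.8
grip_force: 0.0
```

arm_command:
  targets:
    - [[0,0,0],[0,0,0]]
    - [[0,0,0],[0,0,0]]
    - [[0,0,0],[0,0,0]]
    - [[0,0,0],[0,0,0]]
    - [[0,0,0],[0,0,0]]
  jaw: -1

```text
t: 9.33
ee_pos: [543.3, 5.7, 77.6]
tool_rot: [-0.182, 2.699, 0.044]
contact_force: [-2.8, -1.5, 4.8]
width: 12.8
grip_force: 60.8
```

Run:
```python
from h import *
q=pose(0.134,25)
plan((np.array([533.7,5.7,91]),q))
P=np.load('P4.npy',allow_pickle=True).item()
for g in((607,-103.5),(598,-111)):
  print(g,[proj('wrist',[g[0]+52*a,g[1]+52*b,55],P).tolist() for a,b in((1,0),(-1,0),(0,1),(0,-1))])
print([onz('wrist',u,v,55,P).tolist() for u,v in((153,168),(507,208),(168,297),(169,245),(313,250),(243,194),(236,300))])
```

```text
t 9.33 tcp [543.3   5.7  77.6] F [-2.8 -1.5  4.8] w 12.8 q [-0.35 -0.65 -0.88  0.94  0.2  -0.44]
shift cm [0.3  0.13 0.26] turn [ 0.003  0.001 -0.   ] dist 0.4
(607, -103.5) [[239.8, 298.9], [243.1, 194.4], [310.5, 259.0], [170.0, 244.8]]
(598, -111) [[230.7, 290.6], [231.9, 181.7], [302.0, 249.1], [158.3, 234.3]]
[[542.5, -161.0, 55.0], [541.6, 76.6, 55.0], [664.5, -161.7, 55.0], [607.3, -156.2, 55.0], [597.8, -50.8, 55.0], [554.7, -103.6, 55.0], [660.7, -106.6, 55.0]]
```

Handle gripped (12.8 mm wide, 60.8 N) and the ring centre (607,-103.5) is confirmed by the wrist view. Slide by (-3,-119.5) mm; first half now.

arm_command:
  targets:
    - [[0.1,-0.7,0],[0,0,0]]
    - [[0.3,-2,-0.1],[0,0,0]]
    - [[0.5,-3.3,-0.2],[0,0,0]]
    - [[0.7,-4.6,-0.3],[0,0,0]]
    - [[0.9,-5.9,-0.4],[0,0,0]]

```text
t: 9.75
ee_pos: [541.9, -53.6, 77.4]
tool_rot: [-0.184, 2.697, 0.047]
contact_force: [0.8, 2.4, 6.2]
width: 12.7
grip_force: 60.7
```

Run:
```python
from h import *
q=R.from_rotvec([-0.182,2.699,0.044]); z=q.as_matrix()[:,2]*18.7
plan((np.array([540.3,-113.8,77])-z,q))
s=snap('scene','s5.png')
cv2.imwrite('pics/c5.png',cv2.resize(s[190:310,270:400,::-1],None,fx=4,fy=4,interpolation=3))
```

```text
t 9.75 tcp [541.9 -53.6  77.4] F [0.8 2.4 6.2] w 12.7 q [-0.49 -0.61 -0.86  0.96  0.25 -0.58]
shift cm [ 0.9  -5.94 -0.4 ] turn [0.002 0.002 0.001] dist 6.0
```

View pics/c5.png

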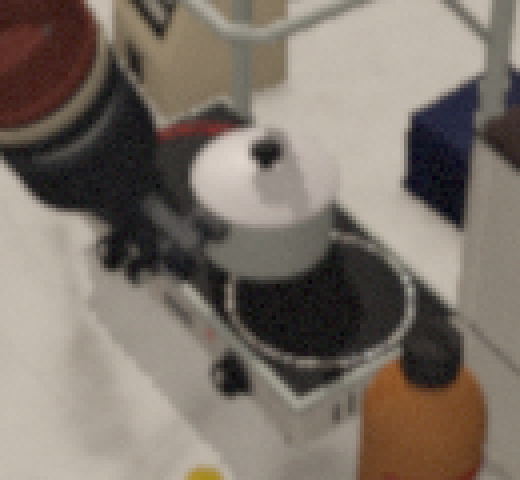

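The pan follows on the glass (knob crop (265,152), base meets the white ring). Second half.

arm_command:
  targets:
    - [[0.2,-1.3,-0.1],[0,0,0]]
    - [[0.4,-2.6,-0.2],[0,0,0]]
    - [[0.6,-3.9,-0.3],[0,0,0]]
    - [[0.8,-5.2,-0.3],[0,0,0]]
    - [[0.9,-5.9,-0.4],[0,0,0]]

```text
t: 10.22
ee_pos: [540.5, -114.3, 77.4]
tool_rot: [-0.184, 2.697, 0.045]
contact_force: [0.2, 3.2, 6.1]
width: 12.6
grip_force: 60.7
```

arm_command:
  targets:
    - [[0,0,0],[0,0,0]]
    - [[0,0,0],[0,0,0]]

```text
t: 10.38
ee_pos: [540.5, -115.0, 77.5]
tool_rot: [-0.182, 2.697, 0.042]
contact_force: [-0.9, -3.9, 6.0]
width: 12.7
grip_force: 60.9
```

Run:
```python
from h import *
plan()
s=snap('scene','s6.png');t=snap('top','t6.png')
h=cv2.cvtColor(s,cv2.COLOR_RGB2HSV)
# knob: dark blob on the lid
for n,im,b in(('scene',s,(335,225,375,275)),('top',t,(280,180,315,225))):
  x0,y0,x1,y1=b;g=cv2.cvtColor(im,cv2.COLOR_RGB2GRAY)[y0:y1,x0:x1];nn,l,st,ce=cv2.connectedComponentsWithStats((g<70).astype(np.uint8))
  for i in range(1,nn):
    if 8<st[i][4]<140: c=ce[i]+[x0,y0];print(n,st[i],c.round(1),onz(n,*c,120))
o=np.zeros((420,800,3),np.uint8)
o[:,:400]=cv2.resize(s[200:305,300:400,::-1],None,fx=4,fy=4,interpolation=3)
o[:320,400:]=cv2.resize(t[170:250,230:330,::-1],None,fx=4,fy=4,interpolation=3)
cv2.imwrite('pics/c6.png',o)
```

```text
t 10.38 tcp [ 540.5 -115.    77.5] F [-0.9 -3.9  6. ] w 12.7 q [-0.61 -0.54 -0.81  0.97  0.29 -0.7 ]
scene [ 0  0 11 16 84] [338.3 233.4] [603.3 -62.3 120. ]
scene [36  0  4 14 42] [373.  231.4] [ 671.3 -101.1  120. ]
scene [14 16  7  6 33] [351.9 243.5] [ 608.5 -106.1  120. ]
scene [ 0 35  7 15 64] [337.3 267.2] [ 540.3 -146.5  120. ]
scene [26 36 10 14 45] [367.5 269. ] [ 588.4 -186.   120. ]
scene [36 36  4 14 24] [373.3 269.6] [ 597.  -194.2  120. ]
top [21  1 14  8 48] [310.1 183. ] [ 644.5 -137.7  120. ]
top [12 17  3  7 19] [293.1 200. ] [ 607.9 -102.   120. ]
top [18 17  2  7 10] [298.3 200. ] [ 608. -113.  120.]
top [17 30 18 15 84] [307.8 219.2] [ 567.1 -133.5  120. ]
top [ 0 34 14 11 73] [285.9 220.5] [564.2 -87.2 120. ]
top [31 42  4  3  9] [312.9 223.2] [ 558.7 -144.3  120. ]
```

View pics/c6.png

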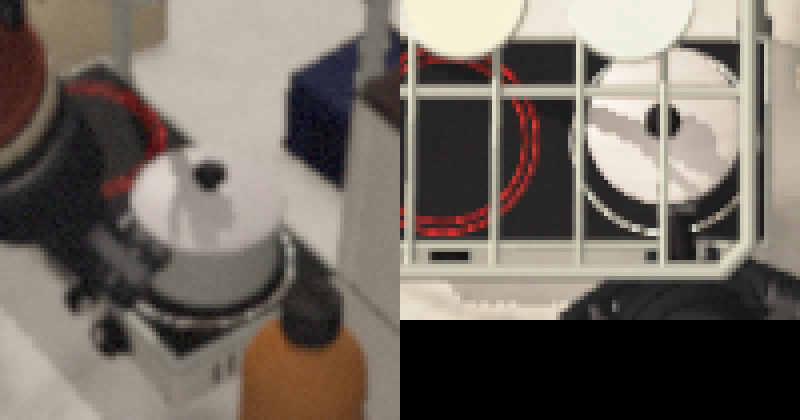

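Knob at (608,-106.5) versus the ring centre (607,-103.5): the base is inside with ~8 mm to spare all round. Release and leave along the tool axis.

arm_command:
  targets:
    - [[0,0,0],[0,0,0]]
    - [[0,0,0],[0,0,0]]
    - [[0,0,0],[0,0,0]]
    - [[0,0,0],[0,0,0]]
  jaw: -0.1

```text
t: 10.82
ee_pos: [538.7, -112.8, 74.7]
tool_rot: [-0.183, 2.702, 0.047]
contact_force: [-1.0, -0.4, -0.2]
width: 38.5
grip_force: 0.0
```

arm_command:
  targets:
    - [[0,0,-1],[0,0,0]]
    - [[0,0,-3],[0,0,0]]
    - [[0,0,-6],[0,0,0]]
    - [[0,0,-9],[0,0,0]]
    - [[0,0,-11],[0,0,0]]

```text
t: 11.23
ee_pos: [492.6, -119.8, 177.1]
tool_rot: [-0.183, 2.7, 0.045]
contact_force: [0.5, -0.3, 0.6]
width: 38.3
grip_force: 0.0
```

arm_command:
  targets:
    - [[0,0,0],[0,0,0]]
    - [[0,0,0],[0,0,0]]

```text
t: 11.4
ee_pos: [493.4, -120.4, 175.9]
tool_rot: [-0.182, 2.699, 0.044]
contact_force: [0.1, 0.1, -1.2]
width: 38.5
grip_force: 0.0
```

Run:
```python
from h import *
plan()
w=snap('wrist','w7.png')
snap('scene','s7.png');s=cv2.imread('pics/s7.png')
o=np.zeros((420,800,3),np.uint8)
o[:,:400]=cv2.resize(s[200:305,300:400],None,fx=4,fy=4,interpolation=3)
o[:300,400:]=cv2.resize(w,(400,300))[:,:,::-1]
cv2.imwrite('pics/c7.png',o)
```

```text
t 11.4 tcp [ 493.4 -120.4  175.9] F [ 0.1  0.1 -1.2] w 38.5 q [-0.7  -0.72 -0.74  1.25  0.32 -0.78]
```

View pics/c7.png

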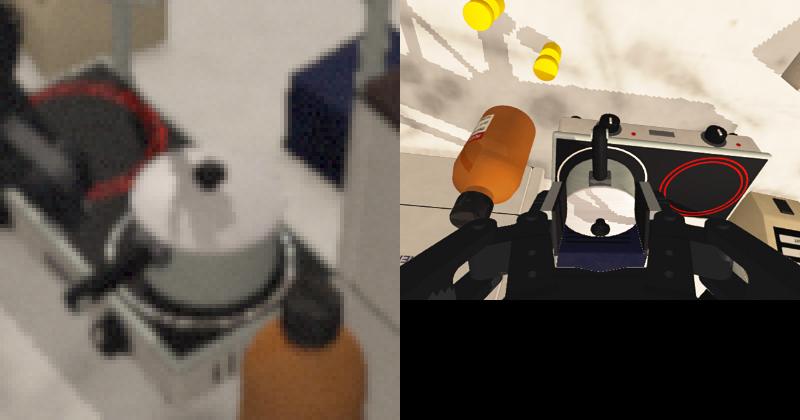

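The pan sits flat inside the white ring (base ringed by white at crop (205,290)), and the gripper is clear of it.

```bash
python3 -c "
from h import *
print(robot.hand_in())"
```

```text
the job is handed in; nothing more can be done
None
```

I handed the job in at about 11.5 s: the blue vial stands upright in an empty crate cell, and the pan was then slid across the glass and released about 3 mm off the white ring's centre, its base inside the ring. The other objects were not touched.

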